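# Nest two tapered light shields on a sprung mandrel

## Robot

A 7-joint arm with a two-finger parallel gripper is mounted at the origin on the work surface. World frame = base frame: x ahead of the robot, y to its left, z up, the work surface at z = 0. Lengths are in m, angles in rad, forces in N, time in s.
With the tool pointing down it reaches from about 0.4 to 0.875 m from the base axis. Payload 6.5 kg.
Tool frame: the origin (TCP) lies between the finger pads; the fingertips stand 11 mm ahead of it and the grasp point (between the pads) lies 8 mm behind it; z points along the fingers, x is the direction in which the jaws open and shut, and the axes are right-handed (so a half turn about z gives the same grasp; the last joint's range is limited). The gripper opens to 88 mm and grips with 3 to 60 N. Pads are 18 mm wide; open, the fingers measure 123 mm over their backs; the gripper's body (75 mm by 187 mm) begins 45 mm behind the grasp point.
Start: joints at [-1.364, 0.536, -0.004, 1.538, 0.003, 1.067, -0.071], TCP at [0.175, 0.626, 0.25] pointing down, gripper open.
Joint ranges: [-2.7, 2.7], [-0.37, 2.16], [-1.27, 1.26], [0.24, 2.4], [-1.31, 4.45], [0.19, 1.91], [-2.76, 2.76]. Speed limits (rad/s): [2.39, 2.39, 3.14, 3.14, 3.14, 3.14, 3.14].

## Interface

Orientations are given as a unit quaternion [x, y, z, w].
In Python, from workcell import read_state, viewer, env gives the robot as it stands. The module is installed in compiled form; this text tells all that it offers.
- The arm moves only by the tool step_arm, never from a script. Its argument "increments" is one flat list of numbers, 5 for each row, row after row: the shift along the world's x, y, z in m, then the turn about the world's z in rad, then the opening, from -1 (shut) to 1 (fully open). A call has 1 to 5 rows; each row shifts and turns the commanded pose from where the row before left it; what a row does not reach is not made up. A row lasts 1/12 s, in which the tool goes at most 41.7 mm and 7.16 degrees, less where a joint would pass 70% of its speed; a pose out of reach is approached as far as the arm can. A call is refused whole if a number of a shift passes 0.0417 or a number of a turn 0.125, either way. A call with a gripper value outside its range is refused whole. The fingers move at their own pace and stop on an object; "grip_force" is the grip in N (left out, the last holds). Time passes only in rows, so rows that do not move let the fingers close. It gives the time, the measured TCP pose, the force and the opening at its end, in the units of the state.
- read_state(): the state, without advancing time (a new reading comes with each control period).
- viewer.snapshot(name): name is "scene" or "top" or "wrist"; returns (picture, depth): 384x512x3 uint8, blue, green, red; 384x512 float32, m along the optical axis (not along the pixel's ray), 0 where there is no reading.
- viewer.camera_params(name): a dict with "mtx" (3x3 intrinsics, pixels), "eye" and "orientation" of the camera in the world; the wrist camera has in their place "T_tool_cam" (4x4, takes a point from camera to tool coordinates, whose origin is the TCP and whose axes are the tool frame's). Camera axes: x right, y down, z forward; pixel columns grow to the right and rows downward; lengths in m; the calibration is good to about 2 mm. A picture is of the moment at which its call begins: read the wrist's pose just before it. camera_params takes no time and is no camera call.
- env.close_job(): hands the job in, once; it reports no verdict.
The state is a dict: "time": time; "q": joint angles; "dq": joint speeds; "joint_torque": joint torques, N m; "eef_pos": TCP position; "ee_rot": TCP orientation; "ft_force": force on the tool from outside, world axes, zero at the start; "wrist_torque": the same for the moment, N m; "finger_gap": opening from 0.0 (shut) to 1.0 (fully open).
Only numpy, scipy, OpenCV 4.12 (cv2) and the standard library are available. Lean on these libraries where they do the work, as an engineer would, in place of code of your own. Each camera call takes 0.05 s, during which the arm holds its last target. There are 200 camera calls.

## Task

Put the two aluminium light shields away on the sprung tapered mandrel: gently lower the tall slim one over the mandrel first and let go of it, then nest the short wide one over the slim one. Each must sit upright and all the way down under its own weight, but stay loose: do not drop it or press it home, or the tapers wedge and the mandrel is pushed down into its base. Leave the screwdriver, the spool and the jar where they are.

Things in the scene. Friction and masses are not known exactly. Their poses are not given: they have to be found in the camera images.
- slim_sleeve: Tall slim light shield: aluminium tapered sleeve, open at both ends, wide end down, about 130 g, 78 high. Cone from its underside (outer diameter 64, inner 52) to 60 up (outer 40, inner 28), then a straight neck 18 tall, outer 40, bore 29. Grip the neck; lower down a flat finger meets the flare. Origin: centre of its underside; z up along its axis.
- wide_sleeve: Short wide light shield: same metal and taper, open at both ends, wide end down, about 130 g, 53 high. Cone from its underside (outer diameter 72, inner 60) to 35 up (outer 58, inner 46), then a straight neck 18 tall, outer 58, bore 48: grip it there. Origin: centre of its underside; z up along its axis.
- dock: Black square plastic base block fixed to the bench, 100 x 100 mm, 30 mm high, carrying the mandrel in its middle. Origin at the centre of its underside (bench level), z up.
- mandrel_foot (a point): Centre of the foot of the upright solid steel mandrel, level with the base's top (30 over the bench) when up; z up. Diameter 56 at the foot, 27 at 72 up, bevelled tip at 75. Taper of all parts: 0.2 mm radius per mm. At rest, loose, the slim sleeve's underside is about 10 mm above this point and the wide one's about 10 mm above the slim one's.
- mandrel (a joint): How far the mandrel is pushed down into its base, m: 0 up (start), 0.012 fully down. A preloaded spring holds it up: it stays until about 8 N presses on it (the two sleeves together weigh about 2.6 N), then gives 1 mm for each further 0.6 N and springs back.
- screwdriver: Bystander: screwdriver 170 mm long with a black handle, lying on the bench on the robot's side of the work. Leave alone.
- spool: Bystander: white spool of wire standing on its flange, diameter 54, 38 mm high, beyond the dock. Leave alone.
- flux_jar: Bystander: small amber glass jar with black cap, diameter 48, about 55 mm high, beyond the dock. Leave alone.
There are look-alikes about, which are no part of the job. What is shaped like the dock but pink is not meant.

How it is judged:
On the way, in this order (a step that is already met when the one before it is completed fails the run):
1. the slim sleeve sits on the mandrel, released (horizontal distance between slim_sleeve and mandrel_foot below 0.003 m and z of slim_sleeve in the frame of mandrel_foot between 0.006 and 0.014 m and angle between slim_sleeve's own z axis and vertical below 0.06 rad and contact force between the fingers and slim_sleeve below 0.1 N and linear speed of slim_sleeve below 0.02 m/s), for 0.2 s.
2. the wide sleeve sits on the slim one, released (horizontal distance between slim_sleeve and mandrel_foot below 0.003 m and z of slim_sleeve in the frame of mandrel_foot between 0.006 and 0.014 m and angle between each of slim_sleeve, wide_sleeve's own z axis and vertical below 0.06 rad and horizontal distance between wide_sleeve and slim_sleeve below 0.003 m and z of wide_sleeve in the frame of slim_sleeve between 0.006 and 0.014 m and contact force between the fingers and wide_sleeve below 0.1 N and linear speed of wide_sleeve below 0.02 m/s), for 0.2 s.
At the end, for the whole second after the job is handed in: Slim sleeve 6 to 14 mm above the mandrel's foot, wide sleeve 6 to 14 mm above the slim one (undersides), each within 3 mm of the axis below it, within 0.06 rad of upright, released and at rest (under 0.02 m/s); mandrel sunk under 2 mm (all of step 2 and contact force between the fingers and slim_sleeve below 0.1 N and linear speed of slim_sleeve below 0.02 m/s and value of joint mandrel below 0.002 m); the robot touches nothing.
It fails at once if a sleeve is pressed on so that the mandrel sinks more than 4 mm (value of joint mandrel above 0.004 m).
It fails at once if the slim sleeve is dropped onto the mandrel (faster than 0.5 m/s within 20 mm of its axis and less than 110 mm above its foot) (horizontal distance between slim_sleeve and mandrel_foot below 0.02 m and z of slim_sleeve in the frame of mandrel_foot below 0.11 m and linear speed of slim_sleeve above 0.5 m/s).
It fails at once if the wide sleeve is dropped onto the nest (faster than 0.5 m/s within 20 mm of its axis and less than 110 mm above the mandrel's foot) (horizontal distance between wide_sleeve and mandrel_foot below 0.02 m and z of wide_sleeve in the frame of mandrel_foot below 0.11 m and linear speed of wide_sleeve above 0.5 m/s).
It fails at once if a bystander is moved more than 20 mm (distance of any of screwdriver, spool, flux_jar from where it was at the start of the episode above 0.02 m).
It also fails if it takes over 70 s, if anything falls off the work surface, if the arm or the gripper's body presses on something with over 40 N, if the wrist force passes 120 N, or if a joint passes its speed limit or range.

## Working session

There is one attempt and no reset: what is moved stays moved. The work goes in short steps, Python scripts to look and compute and a tool call to move; the robot and the scene stay as the last step left them, time stands still between calls to the robot, and variables do not carry over. Pictures are saved under pics/ and viewed, about 8 in all and at most 12, crops included, and the job is handed in when it is done.

Besides the shell and the picture viewer there is one more tool, called after ">>>" in YAML: its name, and indented under it one key for each argument. step_arm: Moves the arm, as the interface text tells. Its arguments: {"type":"object","properties":{"increments":{"type":"array","items":{"type":"number"}},"grip_force":{"type":"number"}},"required":["increments"]}

```bash
mkdir -p pics; cat > h.py <<'E'
import numpy as np, cv2
from scipy.spatial.transform import Rotation as R
from workcell import read_state, viewer, env
def cam(n,st=None):
    p=viewer.camera_params(n); K=np.array(p["mtx"])
    if n=="wrist":
        st=st or read_state(); T=np.eye(4); T[:3,:3]=R.from_quat(st["ee_rot"]).as_matrix(); T[:3,3]=st["eef_pos"]
        T=T@np.array(p["T_tool_cam"]); return K,T[:3,:3],T[:3,3]
    o=np.array(p["orientation"]); Rm=o if o.shape==(3,3) else R.from_quat(o).as_matrix()
    return K,Rm,np.array(p["eye"])
def cloud(n,d,c):
    K,Rm,e=c; v,u=np.mgrid[:d.shape[0],:d.shape[1]]
    r=np.stack([(u-K[0,2])/K[0,0],(v-K[1,2])/K[1,1],np.ones_like(u)],-1)*d[...,None]
    return r@Rm.T+e
def ray(c,u,v,z):
    K,Rm,e=c; r=Rm@np.array([(u-K[0,2])/K[0,0],(v-K[1,2])/K[1,1],1]); return e+r*(z-e[2])/r[2]
E
python3 - <<'E'
from h import *
for n in ("scene","top"):
    c=cam(n); im,d=viewer.snapshot(n); cv2.imwrite(f"pics/{n}0.png",im); np.savez(f"{n}0.npz",im=im,d=d)
    print(n,c[2],c[1].round(2).tolist(),c[0][0,0])
print(read_state())
print(viewer.camera_params("wrist"))
E
```

```text
scene [1.14149414 0.31714129 1.10004188] [[-0.53, 0.73, -0.44], [0.85, 0.46, -0.27], [0.0, -0.51, -0.86]] 486.338533105617
top [0.37659337 0.02408711 1.03486186] [[-0.13, -0.97, 0.22], [-0.99, 0.13, -0.03], [-0.0, -0.22, -0.98]] 410.2511736130948
{'time': 0.1, 'q': array([-1.36418288,  0.53710796, -0.00443587,  1.53874056,  0.00258213,
        1.06729278, -0.07117151]), 'dq': array([-2.30254308e-04, -1.53711060e-03,  5.77149411e-04, -3.65513540e-03,
       -2.08218600e-05, -1.02250350e-04,  1.10432923e-04]), 'joint_torque': array([ 2.36648673e-03, -5.72085178e+01,  9.93640870e-01, -2.52229643e+01,
       -5.61901170e-02,  1.34786102e-02,  4.95772179e-05]), 'eef_pos': array([0.17500352, 0.62545492, 0.24892848]), 'ee_rot': array([ 7.96666587e-01,  6.04418526e-01, -5.83127075e-04,  5.05094131e-04]), 'ft_force': array([ 0.02458006, -0.18926426, -0.63622314]), 'wrist_torque': array([-0.065908  ,  0.00157372,  0.02452855]), 'finger_gap': 1.0003137695889273}
{'mtx': array([[274.05586628,   0.        , 255.51373559],
       [  0.        , 274.05586628, 191.39131868],
       [  0.        ,   0.        ,   1.        ]]), 'T_tool_cam': array([[ 9.99999477e-01, -1.02203232e-03, -2.65794789e-05,
         9.00029470e-04],
       [ 9.84701940e-04,  9.55830075e-01,  2.93918183e-01,
        -7.50919005e-02],
       [-2.74988419e-04, -2.93918056e-01,  9.55830582e-01,
        -1.33233685e-01],
       [ 0.00000000e+00,  0.00000000e+00,  0.00000000e+00,
         1.00000000e+00]])}
```

View pics/scene0.png

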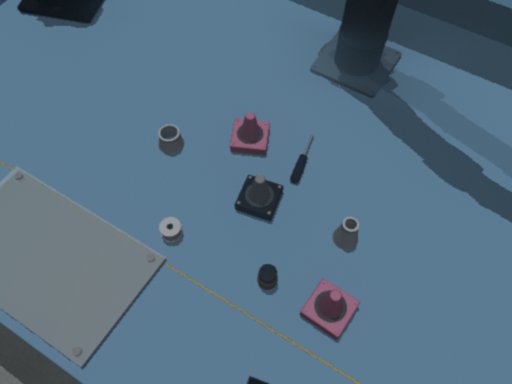

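View pics/top0.png

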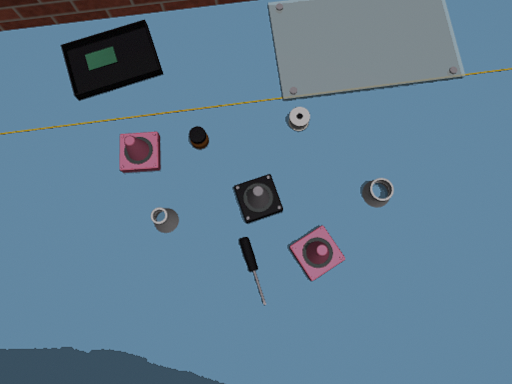

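Scene view: dock at (259,197), slim sleeve's rim at (350,225), wide sleeve's rim at (169,132). Top view: dock at (258,198), slim rim at (160,216), wide rim at (381,189); the pink look-alikes are at (139,152) and (318,253). Both sleeves appear upright.

```bash
python3 - <<'E'
from h import *
R0={"top":{"slim":(165,220,35),"wide":(380,190,35),"dock":(258,198,40),"spool":(299,118,18),"jar":(199,137,20),"drv":(250,268,40),"pinkA":(139,152,30),"pinkB":(318,253,30)},
"scene":{"slim":(350,232,30),"wide":(170,140,30),"dock":(259,195,35)}}
for n in R0:
    z=np.load(n+"0.npz"); P=cloud(n,z["d"],cam(n))
    for k,(u,v,r) in R0[n].items():
        q=P[v-r:v+r,u-r:u+r].reshape(-1,3); q=q[(q[:,2]>0.006)&(q[:,2]<.2)]
        zm=np.percentile(q[:,2],99.5); t=q[q[:,2]>zm-.004]
        (c,rr)=cv2.minEnclosingCircle(t[:,:2].astype(np.float32))
        print(n,k,len(q),"zmax",zm.round(4),"topn",len(t),"cen",np.round(c,4),"r",round(rr,4),"all",q[:,:2].min(0).round(3),q[:,:2].max(0).round(3))
    if n=="top":
        v,u=np.mgrid[:384,:512]; m=(abs(P[...,2]-.03)<.004)&(abs(u-258)<32)&(abs(v-198)<32)
        q=P[m][:,:2].astype(np.float32)
        print("dock rect",cv2.minAreaRect(q))
E
```

```text
top slim 458 zmax 0.0806 topn 55 cen [0.5655 0.2421] r 0.02 all [0.535 0.211] [0.595 0.269]
top wide 477 zmax 0.0569 topn 75 cen [ 0.562  -0.2998] r 0.0292 all [ 0.528 -0.363] [ 0.596 -0.265]
top dock 1589 zmax 0.1067 topn 86 cen [0.5867 0.0028] r 0.0134 all [ 0.493 -0.055] [0.644 0.061]
top spool 368 zmax 0.0425 topn 112 cen [ 0.7839 -0.1324] r 0.0268 all [ 0.758 -0.165] [ 0.811 -0.106]
top jar 345 zmax 0.0582 topn 104 cen [0.7641 0.1344] r 0.0211 all [0.74  0.111] [0.787 0.156]
top drv 439 zmax 0.0288 topn 72 cen [0.4502 0.0436] r 0.0386 all [ 0.329 -0.058] [0.494 0.064]
top pinkA 1579 zmax 0.1062 topn 78 cen [0.7505 0.291 ] r 0.0139 all [0.698 0.238] [0.803 0.344]
top pinkB 1726 zmax 0.1068 topn 84 cen [ 0.4325 -0.1208] r 0.0133 all [ 0.367 -0.185] [ 0.495 -0.057]
dock rect ((0.5868788361549377, 0.0027726590633392334), (0.0992484763264656, 0.09965452551841736), 11.559109687805176)
scene slim 642 zmax 0.082 topn 64 cen [0.5669 0.2419] r 0.0201 all [0.469 0.164] [0.636 0.295]
scene wide 559 zmax 0.0574 topn 52 cen [ 0.564  -0.2974] r 0.0301 all [ 0.442 -0.4  ] [ 0.624 -0.228]
scene dock 1552 zmax 0.108 topn 52 cen [0.588  0.0039] r 0.0125 all [ 0.464 -0.089] [0.693 0.097]
```

>>> step_arm:
  increments: [0.028, -0.027, 0, 0, 1, 0.028, -0.027, 0, 0, 1, 0.028, -0.027, 0, 0, 1, 0.028, -0.027, 0, 0, 1, 0.028, -0.027, 0, 0, 1]

```text
time: 0.52
eef_pos: [0.3161, 0.4892, 0.2494]
ee_rot: [0.797, 0.605, -0.0, 0.0]
ft_force: [1.0, 0.9, -0.1]
finger_gap: 1.001
```

>>> step_arm:
  increments: [0.028, -0.027, 0, 0, 1, 0.028, -0.027, 0, 0, 1, 0.028, -0.027, 0, 0, 1, 0.028, -0.027, 0, 0, 1, 0.028, -0.027, 0, 0, 1]

```text
time: 0.93
eef_pos: [0.4561, 0.3543, 0.2495]
ee_rot: [0.797, 0.604, -0.0, 0.0]
ft_force: [0.4, -0.1, -0.6]
finger_gap: 1.001
```

```bash
python3 -c "
from h import *
print(read_state())"
```

```text
{'time': 0.9333, 'q': array([-0.80684051,  0.41261767,  0.08973317,  1.74077291, -0.04301057,
        0.99056385,  0.59713477]), 'dq': array([ 0.70138721,  0.09378471,  0.14612731, -0.13634028, -0.07820443,
        0.0436787 ,  0.86991326]), 'joint_torque': array([ -4.20977265, -50.31275511,   1.6743312 , -22.73671389,
         0.09289213,   0.15378566,  -1.16117947]), 'eef_pos': array([0.45605445, 0.35426309, 0.24950553]), 'ee_rot': array([ 7.96648755e-01,  6.04442477e-01, -2.29401934e-04,  4.98936678e-06]), 'ft_force': array([ 0.36674584, -0.13404422, -0.63919977]), 'wrist_torque': array([ 0.02179083, -0.05741956,  0.03034164]), 'finger_gap': 1.001415851656965}
```

>>> step_arm:
  increments: [0.022, -0.0225, 0, 0, 1, 0.022, -0.0225, 0, 0, 1, 0.022, -0.0225, 0, 0, 1, 0.022, -0.0225, -0.02, 0, 1, 0.022, -0.0225, -0.02, 0, 1]

```text
time: 1.35
eef_pos: [0.5667, 0.2426, 0.2101]
ee_rot: [0.797, 0.604, 0.001, 0.0]
ft_force: [0.1, -0.3, -0.0]
finger_gap: 1.001
```

>>> step_arm:
  increments: [0, 0, -0.02, 0, 1, 0, 0, 0, 0, 1]

```text
time: 1.52
eef_pos: [0.5639, 0.24, 0.1855]
ee_rot: [0.798, 0.603, -0.004, -0.0]
ft_force: [-1.9, 0.2, -0.6]
finger_gap: 1.001
```

```bash
python3 - <<'E'
from h import *
s=read_state(); c=cam("wrist",s); im,d=viewer.snapshot("wrist"); cv2.imwrite("pics/w1.png",im)
P=cloud("wrist",d,c); print(s["eef_pos"])
m=(P[...,2]>.074)&(P[...,2]<.09)&(np.hypot(P[...,0]-.566,P[...,1]-.242)<.03)
t=P[m]; print(m.sum(),cv2.minEnclosingCircle(t[:,:2].astype(np.float32)),t[:,2].max())
E
```

```text
[0.56387335 0.23999522 0.18552365]
694 ((0.5671344995498657, 0.24356888234615326), 0.02044309675693512) 0.07823581601809895
```

View pics/w1.png

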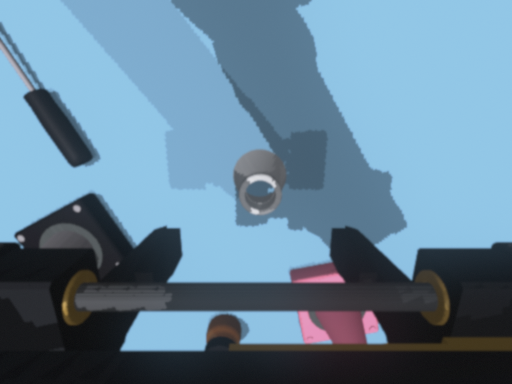

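The wrist view shows the slim sleeve upright with its rim at (262,195), centred between the fingers and clear of the dock and the pink block. I'll descend.

>>> step_arm:
  increments: [0, 0, -0.03, 0, 1, 0, 0, -0.03, 0, 1, 0, 0, -0.02, 0, 1, 0, 0, 0, 0, 1, 0, 0, 0, 0, 1]

```text
time: 1.98
eef_pos: [0.5644, 0.2449, 0.1103]
ee_rot: [0.796, 0.605, -0.0, -0.0]
ft_force: [0.2, 0.2, -0.2]
finger_gap: 1.0
```

>>> step_arm:
  increments: [0.001, -0.001, -0.015, 0, 1, 0.001, -0.001, -0.015, 0, 1, 0, 0, -0.0075, 0, 1, 0, 0, 0, 0, 1, 0, 0, 0, 0, 1]

```text
time: 2.4
eef_pos: [0.5677, 0.2422, 0.0736]
ee_rot: [0.797, 0.605, 0.001, 0.0]
ft_force: [0.5, -0.0, 0.2]
finger_gap: 0.998
```

>>> step_arm:
  increments: [0, 0, -0.001, 0, 0, 0, 0, 0, 0, 0, 0, 0, 0, 0, -1, 0, 0, 0, 0, -1, 0, 0, 0, 0, -1]
  grip_force: 10

```text
time: 2.82
eef_pos: [0.5673, 0.2415, 0.0715]
ee_rot: [0.797, 0.604, 0.0, 0.0]
ft_force: [-0.3, -0.3, -0.1]
finger_gap: 0.646
```

>>> step_arm:
  increments: [0, 0, 0, 0, -1, 0, 0, 0, 0, -1, 0, 0, 0, 0, -1]

```text
time: 3.07
eef_pos: [0.5672, 0.2416, 0.0712]
ee_rot: [0.797, 0.604, 0.0, -0.0]
ft_force: [0.5, 0.9, 0.1]
finger_gap: 0.452
```

Gripped (the gap of 0.452 matches the 40 mm neck). Lifting.

>>> step_arm:
  increments: [0, 0, 0, 0, -1, 0, 0, 0.01, 0, -1, 0, 0, 0.03, 0, -1, 0, 0, 0.03, 0, -1, 0, 0, 0.03, 0, -1]

```text
time: 3.48
eef_pos: [0.5666, 0.2411, 0.1726]
ee_rot: [0.797, 0.604, -0.001, -0.0]
ft_force: [0.8, 1.3, -1.5]
finger_gap: 0.45
```

>>> step_arm:
  increments: [0, 0, 0.03, 0, -1, 0, 0, 0.02, 0, -1, 0, 0, 0.01, 0, -1, 0.001, -0.01, 0, 0, -1, 0.002, -0.02, 0, 0, -1]

```text
time: 3.9
eef_pos: [0.5691, 0.2135, 0.2308]
ee_rot: [0.795, 0.606, 0.0, -0.001]
ft_force: [-0.7, 0.0, -2.2]
finger_gap: 0.449
```

>>> step_arm:
  increments: [0.002, -0.03, 0, 0, -1, 0.003, -0.03, 0, 0, -1, 0.003, -0.03, 0, 0, -1, 0.002, -0.03, 0, 0, -1, 0.002, -0.03, 0, 0, -1]

```text
time: 4.32
eef_pos: [0.5807, 0.0588, 0.2293]
ee_rot: [0.797, 0.604, -0.002, -0.001]
ft_force: [0.3, 0.7, -0.9]
finger_gap: 0.449
```

>>> step_arm:
  increments: [0.002, -0.03, 0, 0, -1, 0.002, -0.02, 0, 0, -1, 0.001, -0.0085, 0, 0, -1, 0, 0, 0, 0, -1, 0, 0, 0, 0, -1]

```text
time: 4.73
eef_pos: [0.5865, 0.0037, 0.2302]
ee_rot: [0.797, 0.604, -0.001, -0.001]
ft_force: [-0.1, 1.1, -1.4]
finger_gap: 0.45
```

>>> step_arm:
  increments: [0, 0, 0, 0, -1, 0, 0, 0, 0, -1]

```text
time: 4.9
eef_pos: [0.5869, 0.0052, 0.2309]
ee_rot: [0.796, 0.606, 0.0, -0.001]
ft_force: [0.9, 0.0, -1.7]
finger_gap: 0.45
```

```bash
python3 - <<'E'
from h import *
s=read_state(); print(s["eef_pos"],s["finger_gap"],s["ft_force"])
for n in ("scene","wrist"):
    c=cam(n); im,d=viewer.snapshot(n); P=cloud(n,d,c); np.savez(n+"1.npz",im=im,d=d)
    cv2.imwrite(f"pics/{n}2.png",im)
cv2.imwrite("pics/c2.png",np.hstack([cv2.resize(cv2.imread("pics/scene2.png")[90:250,180:340],(400,400)),cv2.resize(cv2.imread("pics/wrist2.png"),(400,300)).copy() if 0 else cv2.resize(cv2.imread("pics/wrist2.png"),(400,400))]))
E
```

```text
[0.58689351 0.00518881 0.23085188] 0.4495321698025232 [ 0.86218571  0.04727595 -1.73090115]
```

View pics/c2.png

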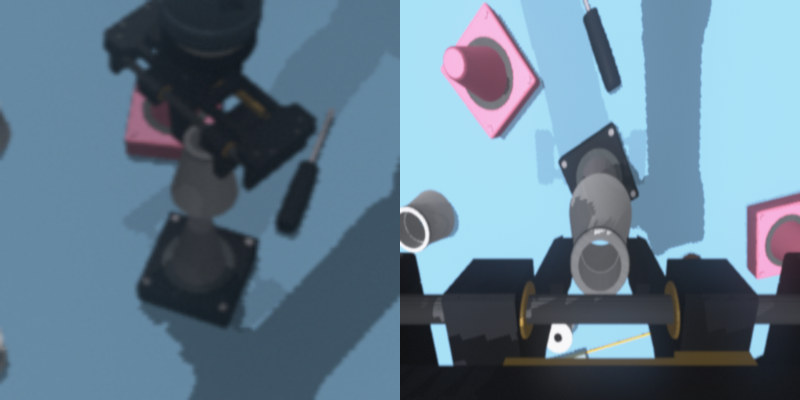

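The held sleeve looks upright, directly over the dock: scene crop about (200,180) over the dock at (195,270), wrist rim at (600,260). I'll fit its axis and the mandrel's from the same clouds.

```bash
cat >> h.py <<'E'
from scipy.optimize import least_squares
def fitcone(q,rf,x0,z0,tilt=True):
    """q points on outer surface, rf(h) outer radius at height h above z0; returns x,y (at z0), tilt slopes, resid"""
    def f(p):
        h=q[:,2]-z0; return np.hypot(q[:,0]-p[0]-p[2]*h,q[:,1]-p[1]-p[3]*h)-rf(h)
    g=f if tilt else (lambda p:f([p[0],p[1],0,0]))
    s=least_squares(g,list(x0)+([0,0] if tilt else []),loss="soft_l1",f_scale=.001)
    return s.x.round(4), np.median(abs(s.fun)).round(5), len(q)
SL=lambda h:np.where(h<.06,.032-.2*h,.02)
WI=lambda h:np.where(h<.035,.036-.2*h,.029)
MA=lambda h:.028-.2*h
def near(P,x,y,r,a,b):
    return P[(P[...,2]>a)&(P[...,2]<b)&(np.hypot(P[...,0]-x,P[...,1]-y)<r)]
E
python3 - <<'E'
from h import *
s=read_state(); zb=s["eef_pos"][2]-.0715
for n in ("scene","wrist"):
    d=np.load(n+"1.npz")["d"]; P=cloud(n,d,cam(n,s))
    q=near(P,.587,.004,.04,zb+.003,zb+.05); q=q[abs(np.hypot(q[:,0]-.587,q[:,1]-.004)-SL(q[:,2]-zb))<.006]
    print(n,"slim",fitcone(q,SL,(.587,.004),zb), fitcone(q,SL,(.587,.004),zb,False))
    q=near(P,.587,.003,.032,.037,.1); q=q[abs(np.hypot(q[:,0]-.587,q[:,1]-.003)-MA(q[:,2]-.03))<.006]
    print(n,"mandrel",fitcone(q,MA,(.587,.003),.03), fitcone(q,MA,(.587,.003),.03,False))
    if n=="wrist":
        q=near(P,.587,.003,.075,.026,.034); print(cv2.minAreaRect(q[:,:2].astype(np.float32)))
        q=near(P,.587,.005,.024,.23,.26); print(cv2.minEnclosingCircle(q[:,:2].astype(np.float32)),len(q),q[:,2].max())
n="top"; P=cloud(n,np.load("top0.npz")["d"],cam(n)); q=near(P,.587,.003,.032,.037,.1); q=q[abs(np.hypot(q[:,0]-.587,q[:,1]-.003)-MA(q[:,2]-.03))<.006]
print("top mandrel",fitcone(q,MA,(.587,.003),.03,False))
n="scene"; P=cloud(n,np.load("scene0.npz")["d"],cam(n)); q=near(P,.587,.003,.032,.037,.1); q=q[abs(np.hypot(q[:,0]-.587,q[:,1]-.003)-MA(q[:,2]-.03))<.006]
print("scene0 mandrel",fitcone(q,MA,(.587,.003),.03,False))
E
```

```text
scene slim (array([ 5.848e-01,  4.900e-03, -3.000e-04, -3.700e-03]), np.float64(0.00084), 395) (array([0.5847, 0.0048]), np.float64(0.00084), 395)
scene mandrel (array([ 0.5867,  0.0025, -0.0006,  0.0019]), np.float64(0.00072), 329) (array([0.5867, 0.0025]), np.float64(0.00072), 329)
wrist slim (array([ 0.5872,  0.006 , -0.0035, -0.0119]), np.float64(0.00019), 2771) (array([0.5871, 0.0057]), np.float64(0.00021), 2771)
wrist mandrel (array([ 5.897e-01,  3.600e-03, -6.200e-03,  4.000e-04]), np.float64(0.00017), 494) (array([0.5895, 0.0037]), np.float64(0.00017), 494)
((0.5887036323547363, 0.0037408918142318726), (0.0984535813331604, 0.09876998513936996), 10.988061904907227)
((0.5868648290634155, 0.005103002768009901), 0.023956287652254105) 3226 0.25998875405143396
top mandrel (array([0.5874, 0.0027]), np.float64(0.00033), 250)
scene0 mandrel (array([0.5865, 0.0025]), np.float64(0.00075), 323)
```

>>> step_arm:
  increments: [0.002, -0.002, -0.01, 0, -1, 0, 0, -0.02, 0, -1, 0, 0, -0.02, 0, -1, 0, 0, -0.02, 0, -1, 0, 0, -0.01, 0, -1]

```text
time: 5.42
eef_pos: [0.5876, 0.0012, 0.1483]
ee_rot: [0.796, 0.605, -0.001, -0.001]
ft_force: [-0.6, 0.5, -1.3]
finger_gap: 0.446
```

>>> step_arm:
  increments: [0, 0, -0.01, 0, -1, 0, 0, -0.01, 0, -1, 0, 0, 0, 0, -1, 0, 0, 0, 0, -1, 0, 0, 0, 0, -1]

```text
time: 5.83
eef_pos: [0.5898, 0.001, 0.132]
ee_rot: [0.797, 0.604, 0.001, 0.0]
ft_force: [-0.0, 0.1, 0.0]
finger_gap: 0.447
```

```bash
cat > m.py <<'E'
from h import *
import sys
kind,off=sys.argv[1],float(sys.argv[2]); rf={"s":SL,"w":WI}[kind]; hm={"s":.05,"w":.03}[kind]
for n in ("scene","wrist"):
    s=read_state(); zb=s["eef_pos"][2]-off; c=cam(n,s)
    im,d=viewer.snapshot(n); P=cloud(n,d,c); cv2.imwrite(f"pics/{n}_last.png",im); np.savez(n+"_last.npz",d=d,im=im)
    x,y=s["eef_pos"][:2]
    q=near(P,x,y,.045,zb+.003,zb+hm); q=q[abs(np.hypot(q[:,0]-x,q[:,1]-y)-rf(q[:,2]-zb))<.006]
    if len(q)>20: print(n,"sleeve",fitcone(q,rf,(x,y),zb),fitcone(q,rf,(x,y),zb,False))
    q=near(P,.587,.003,.075,.026,.034); print("docktop",len(q),cv2.minAreaRect(q[:,:2].astype(np.float32))[:2])
    if kind=="w":
        q=near(P,.587,.003,.04,.043,.09); q=q[abs(np.hypot(q[:,0]-.587,q[:,1]-.003)-SL(q[:,2]-.04))<.006]
        if len(q)>20: print("slim",fitcone(q,SL,(.587,.003),.04,False))
    print(s["eef_pos"].round(4),s["ft_force"].round(2),s["finger_gap"])
E
python3 m.py s .0715
```

```text
scene sleeve (array([0.5872, 0.0006, 0.0228, 0.0017]), np.float64(0.00087), 314) (array([0.5877, 0.0006]), np.float64(0.00087), 314)
docktop 676 ((0.589020848274231, 0.0030218474566936493), (0.1002749651670456, 0.09977434575557709))
[0.5898 0.001  0.132 ] [-0.02  0.12  0.01] 0.44744193104264357
wrist sleeve (array([ 0.5902,  0.0024, -0.005 , -0.0119]), np.float64(0.00018), 2702) (array([0.59  , 0.0021]), np.float64(0.00018), 2702)
docktop 5785 ((0.5885522961616516, 0.0041787028312683105), (0.0985284373164177, 0.098765529692173))
[0.5898 0.001  0.1321] [-0.22 -0.44 -1.96] 0.4484121316115027
```

>>> step_arm:
  increments: [-0.0007, 0.0017, 0, 0, -1, 0, 0, -0.005, 0, -1, 0, 0, -0.004, 0, -1, 0, 0, 0, 0, -1, 0, 0, 0, 0, -1]

```text
time: 6.35
eef_pos: [0.5881, 0.0026, 0.1218]
ee_rot: [0.797, 0.604, -0.0, -0.0]
ft_force: [0.4, 0.3, -1.2]
finger_gap: 0.454
```

```bash
python3 m.py s .0715
```

```text
scene sleeve (array([ 5.857e-01,  2.300e-03,  6.400e-03, -3.000e-04]), np.float64(0.00088), 321) (array([0.5858, 0.0023]), np.float64(0.00084), 321)
docktop 666 ((0.5887243151664734, 0.0029805079102516174), (0.1004067212343216, 0.1001976728439331))
[0.5881 0.0026 0.1218] [ 0.39  0.28 -1.16] 0.45444433925635214
wrist sleeve (array([ 0.5885,  0.004 , -0.0017, -0.0097]), np.float64(0.00017), 2634) (array([0.5884, 0.0037]), np.float64(0.00018), 2634)
docktop 5978 ((0.5884239077568054, 0.004265360534191132), (0.09908497333526611, 0.09887325763702393))
[0.5883 0.0026 0.122 ] [ 0.23 -0.1  -0.92] 0.44870539827062794
```

>>> step_arm:
  increments: [0.0006, 0.0002, -0.002, 0, -1, 0, 0, -0.002, 0, -1, 0, 0, -0.002, 0, -1, 0, 0, 0, 0, -1, 0, 0, 0, 0, -1]
  grip_force: 8

```text
time: 6.87
eef_pos: [0.5889, 0.0028, 0.116]
ee_rot: [0.797, 0.604, -0.0, -0.0]
ft_force: [0.5, -0.0, -0.9]
finger_gap: 0.451
```

>>> step_arm:
  increments: [0, 0, -0.001, 0, -1, 0, 0, -0.0005, 0, -1, 0, 0, 0, 0, -1, 0, 0, 0, 0, -1]

```text
time: 7.2
eef_pos: [0.589, 0.0028, 0.1147]
ee_rot: [0.797, 0.604, -0.0, 0.0]
ft_force: [-0.8, 0.5, -1.6]
finger_gap: 0.452
```

>>> step_arm:
  increments: [0, 0, -0.001, 0, -1, 0, 0, -0.0005, 0, -1, 0, 0, 0, 0, -1, 0, 0, 0, 0, -1]

```text
time: 7.53
eef_pos: [0.589, 0.0029, 0.1132]
ee_rot: [0.797, 0.604, -0.0, -0.0]
ft_force: [-1.1, 0.4, -1.8]
finger_gap: 0.449
```

>>> step_arm:
  increments: [0, 0, -0.0005, 0, -1, 0, 0, 0, 0, -1, 0, 0, 0, 0, -1, 0, 0, 0, 0, -1]

```text
time: 7.87
eef_pos: [0.589, 0.0029, 0.1127]
ee_rot: [0.797, 0.604, 0.0, -0.0]
ft_force: [0.4, -0.4, -1.2]
finger_gap: 0.454
```

>>> step_arm:
  increments: [0, 0, -0.0007, 0, -1, 0, 0, 0, 0, -1, 0, 0, 0, 0, -1, 0, 0, 0, 0, -1]

```text
time: 8.2
eef_pos: [0.589, 0.003, 0.1121]
ee_rot: [0.797, 0.604, 0.0, -0.0]
ft_force: [-0.4, 0.2, 0.3]
finger_gap: 0.453
```

>>> step_arm:
  increments: [0, 0, -0.0007, 0, -1, 0, 0, 0, 0, -1, 0, 0, 0, 0, -1, 0, 0, 0, 0, -1]

```text
time: 8.53
eef_pos: [0.5891, 0.0031, 0.1116]
ee_rot: [0.797, 0.604, 0.0, -0.0]
ft_force: [-2.0, 1.5, 4.3]
finger_gap: 0.447
```

Contact. I'll back off to relieve the load, then open.

>>> step_arm:
  increments: [0, 0, 0.0007, 0, -1, 0, 0, 0, 0, -1, 0, 0, 0, 0, -1]

```text
time: 8.78
eef_pos: [0.5889, 0.003, 0.1118]
ee_rot: [0.797, 0.604, -0.0, -0.0]
ft_force: [-1.3, 1.5, -0.8]
finger_gap: 0.45
```

>>> step_arm:
  increments: [0, 0, 0, 0, 0, 0, 0, 0, 0, 0.2, 0, 0, 0, 0, 1, 0, 0, 0, 0, 1, 0, 0, 0, 0, 1]

```text
time: 9.2
eef_pos: [0.5891, 0.0026, 0.112]
ee_rot: [0.797, 0.604, 0.0, 0.0]
ft_force: [0.4, -0.0, 0.2]
finger_gap: 0.781
```

```bash
python3 m.py s .0715; python3 - <<'E'
import cv2,numpy as np
a=cv2.imread("pics/scene_last.png")[110:230,200:320]; b=cv2.imread("pics/wrist_last.png")
cv2.imwrite("pics/c3.png",np.hstack([cv2.resize(a,(400,400)),cv2.resize(b,(400,400))]))
E
```

```text
scene sleeve (array([ 0.5865,  0.0027,  0.0077, -0.0064]), np.float64(0.00082), 273) (array([0.5867, 0.0025]), np.float64(0.00082), 273)
docktop 617 ((0.5885387659072876, 0.0034309513866901398), (0.10033716261386871, 0.10013929009437561))
[0.5891 0.0026 0.112 ] [ 0.38 -0.03  0.16] 0.7810428203188992
wrist sleeve (array([ 0.5892,  0.0041,  0.0016, -0.0012]), np.float64(0.00019), 2596) (array([0.5892, 0.0041]), np.float64(0.00019), 2596)
docktop 6751 ((0.5885359048843384, 0.004393499344587326), (0.0991443395614624, 0.09882278740406036))
[0.5891 0.0027 0.112 ] [-0.14 -0.44  0.34] 0.8240146464916992
```

View pics/c3.png

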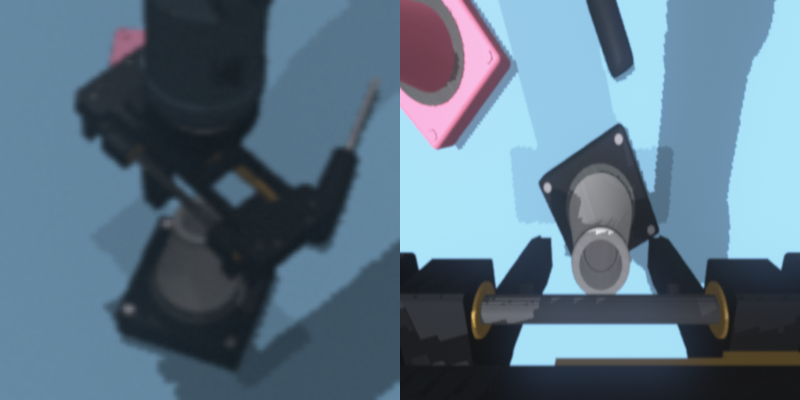

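Slim is released, upright and centred: sleeve rim at (600,260) in the wrist half, tilt about 0. Lifting and moving on to the wide sleeve.

>>> step_arm:
  increments: [0, 0, 0.01, 0, 1, 0, 0, 0.025, 0, 1, 0, 0, 0.03, 0, 1, 0, 0, 0.01, 0, 1, 0, -0.02, 0, 0, 1]

```text
time: 9.72
eef_pos: [0.5914, -0.0126, 0.1907]
ee_rot: [0.795, 0.607, 0.004, 0.001]
ft_force: [0.5, -0.2, -0.0]
finger_gap: 1.001
```

>>> step_arm:
  increments: [-0.002, -0.03, 0, 0, 1, -0.003, -0.03, 0, 0, 1, -0.003, -0.03, 0, 0, 1, -0.003, -0.03, 0, 0, 1, -0.003, -0.03, 0, 0, 1]

```text
time: 10.13
eef_pos: [0.5747, -0.1685, 0.1875]
ee_rot: [0.797, 0.604, 0.0, 0.0]
ft_force: [1.2, 1.0, -0.9]
finger_gap: 1.0
```

>>> step_arm:
  increments: [-0.003, -0.03, 0, 0, 1, -0.003, -0.03, 0, 0, 1, -0.003, -0.03, 0, 0, 1, -0.002, -0.03, 0, 0, 1, 0, -0.011, -0.02, 0, 1]

```text
time: 10.55
eef_pos: [0.5645, -0.3053, 0.171]
ee_rot: [0.798, 0.602, 0.0, 0.004]
ft_force: [-0.5, -1.4, 1.8]
finger_gap: 1.001
```

>>> step_arm:
  increments: [0, 0, -0.02, 0, 1, 0, 0, -0.01, 0, 1, 0, 0, 0, 0, 1, 0, 0, 0, 0, 1]

```text
time: 10.88
eef_pos: [0.5642, -0.2972, 0.137]
ee_rot: [0.796, 0.605, -0.0, -0.001]
ft_force: [-0.0, 0.5, 1.3]
finger_gap: 1.002
```

```bash
python3 - <<'E'
from h import *
s=read_state(); c=cam("wrist",s); im,d=viewer.snapshot("wrist"); cv2.imwrite("pics/w4.png",im)
P=cloud("wrist",d,c); print(s["eef_pos"],s["q"].round(2))
q=near(P,.563,-.2985,.035,.049,.058); print(len(q),cv2.minEnclosingCircle(q[:,:2].astype(np.float32)),q[:,2].max())
q=near(P,.563,-.2985,.045,.004,.033); q=q[abs(np.hypot(q[:,0]-.563,q[:,1]+.2985)-WI(q[:,2]))<.007]; print(fitcone(q,WI,(.563,-.2985),0,False))
E
```

```text
[ 0.5641566  -0.29718096  0.13702116] [ 0.28  0.65  0.2   1.66 -0.16  0.84  1.84]
1173 ((0.5639892816543579, -0.298993319272995), 0.02941162697970867) 0.053656899772470984
(array([ 0.5639, -0.2991]), np.float64(0.00042), 1124)
```

View pics/w4.png

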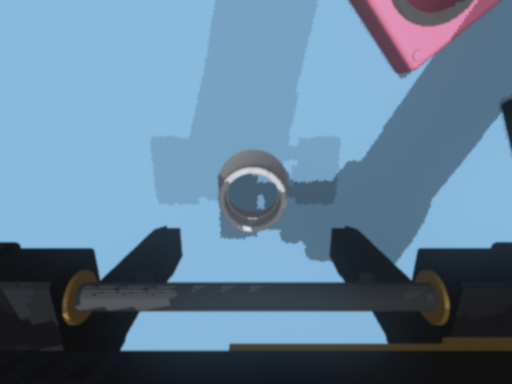

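Wide sleeve's rim is at (253,198) in the wrist view, upright and centred between the fingers. Descending.

>>> step_arm:
  increments: [0, -0.003, -0.02, 0, 1, 0, 0, -0.025, 0, 1, 0, 0, -0.02, 0, 1, 0, 0, 0, 0, 1, 0, 0, 0, 0, 1]

```text
time: 11.35
eef_pos: [0.5643, -0.3006, 0.0726]
ee_rot: [0.796, 0.605, 0.0, -0.0]
ft_force: [0.2, 0.4, 0.7]
finger_gap: 1.001
```

>>> step_arm:
  increments: [0, 0, -0.013, 0, 1, 0, 0, -0.01, 0, 1, 0, 0, 0, 0, 1, 0, 0, 0, 0, 1, 0, 0, 0, 0, 1]

```text
time: 11.77
eef_pos: [0.5642, -0.3013, 0.0494]
ee_rot: [0.797, 0.604, 0.0, 0.0]
ft_force: [-0.8, 0.6, 0.2]
finger_gap: 1.001
```

>>> step_arm:
  increments: [0, 0.001, -0.0022, 0, 0.5, 0, 0, 0, 0, 0.4, 0, 0, 0, 0, -1, 0, 0, 0, 0, -1, 0, 0, 0, 0, -1]
  grip_force: 10

```text
time: 12.18
eef_pos: [0.5641, -0.3002, 0.047]
ee_rot: [0.797, 0.604, 0.0, 0.0]
ft_force: [-0.1, 1.0, 0.0]
finger_gap: 0.648
```

>>> step_arm:
  increments: [0, 0, 0, 0, -1, 0, 0, 0, 0, -1, 0, 0, 0, 0, -1]

```text
time: 12.43
eef_pos: [0.5641, -0.3002, 0.0469]
ee_rot: [0.797, 0.604, 0.0, 0.0]
ft_force: [-0.9, -0.4, 1.2]
finger_gap: 0.653
```

>>> step_arm:
  increments: [0, 0, 0.01, 0, -1, 0, 0, 0.03, 0, -1, 0, 0, 0.035, 0, -1, 0, 0, 0.035, 0, -1, 0, 0, 0.035, 0, -1]

```text
time: 12.85
eef_pos: [0.5635, -0.3, 0.1938]
ee_rot: [0.797, 0.604, -0.0, -0.0]
ft_force: [0.9, -0.1, -0.8]
finger_gap: 0.651
```

>>> step_arm:
  increments: [0, 0.005, 0.02, 0, -1, 0.001, 0.02, 0.005, 0, -1, 0.002, 0.03, 0, 0, -1, 0.003, 0.03, 0, 0, -1, 0.003, 0.03, 0, 0, -1]

```text
time: 13.27
eef_pos: [0.5727, -0.1841, 0.2176]
ee_rot: [0.797, 0.604, 0.0, 0.0]
ft_force: [0.3, -0.2, -1.6]
finger_gap: 0.649
```

>>> step_arm:
  increments: [0.003, 0.03, 0, 0, -1, 0.003, 0.03, 0, 0, -1, 0.003, 0.03, 0, 0, -1, 0.003, 0.03, 0, 0, -1, 0.002, 0.03, 0, 0, -1]

```text
time: 13.68
eef_pos: [0.5869, -0.0338, 0.2174]
ee_rot: [0.797, 0.604, 0.0, 0.0]
ft_force: [0.9, -0.0, -1.2]
finger_gap: 0.658
```

>>> step_arm:
  increments: [0.001, 0.02, 0, 0, -1, 0.001, 0.012, 0, 0, -1, 0, 0.006, 0, 0, -1, 0, 0, 0, 0, -1, 0, 0, 0, 0, -1]

```text
time: 14.1
eef_pos: [0.5889, 0.0012, 0.217]
ee_rot: [0.797, 0.604, -0.0, 0.0]
ft_force: [1.0, -1.2, -1.3]
finger_gap: 0.649
```

>>> step_arm:
  increments: [0, 0, 0, 0, -1, 0, 0, 0, 0, -1]

```text
time: 14.27
eef_pos: [0.589, 0.0009, 0.2169]
ee_rot: [0.797, 0.603, -0.0, 0.0]
ft_force: [0.1, -0.6, -0.8]
finger_gap: 0.652
```

```bash
python3 m.py w .0469
```

```text
scene sleeve (array([5.866e-01, 2.000e-04, 1.930e-02, 3.810e-02]), np.float64(0.00098), 284) (array([0.5869, 0.0008]), np.float64(0.00102), 284)
docktop 732 ((0.5876913070678711, 0.0028614699840545654), (0.10140664130449295, 0.09995493292808533))
slim (array([0.5868, 0.0025]), np.float64(0.00079), 321)
[0.589  0.0009 0.2169] [ 0.06 -0.57 -0.79] 0.6521617455316325
wrist sleeve (array([ 0.5889,  0.0019,  0.0027, -0.0013]), np.float64(0.00019), 2110) (array([0.589 , 0.0019]), np.float64(0.0002), 2110)
docktop 2898 ((0.5886377692222595, 0.004232257604598999), (0.09896677732467651, 0.09894374012947083))
slim (array([0.5892, 0.0041]), np.float64(0.00015), 834)
[0.589  0.0012 0.2169] [ 0.14  0.48 -1.05] 0.6575103525686236
```

>>> step_arm:
  increments: [0, 0.0019, -0.01, 0, -1, 0, 0, -0.02, 0, -1, 0, 0, -0.02, 0, -1, 0, 0, -0.01, 0, -1, 0, 0, 0, 0, -1]

```text
time: 14.78
eef_pos: [0.587, 0.0047, 0.154]
ee_rot: [0.797, 0.604, -0.002, -0.001]
ft_force: [0.6, 0.9, -0.1]
finger_gap: 0.653
```

>>> step_arm:
  increments: [0, 0, -0.01, 0, -1, 0, 0, -0.015, 0, -1, 0, 0, -0.015, 0, -1, 0, 0, -0.008, 0, -1, 0, 0, 0, 0, -1]

```text
time: 15.2
eef_pos: [0.5883, 0.0047, 0.1075]
ee_rot: [0.797, 0.604, -0.001, -0.0]
ft_force: [-1.2, 0.5, -0.6]
finger_gap: 0.649
```

>>> step_arm:
  increments: [0, 0, 0, 0, -1, 0, 0, 0, 0, -1]

```text
time: 15.37
eef_pos: [0.5898, 0.0047, 0.1097]
ee_rot: [0.797, 0.604, 0.001, 0.0]
ft_force: [-0.5, -0.3, 0.1]
finger_gap: 0.651
```

```bash
python3 m.py w .0469
```

```text
scene sleeve (array([ 0.5876,  0.0039, -0.011 , -0.0084]), np.float64(0.00094), 200) (array([0.5874, 0.0038]), np.float64(0.00095), 200)
docktop 555 ((0.5902471542358398, 0.0036935731768608093), (0.09452036023139954, 0.10061376541852951))
slim (array([0.5873, 0.003 ]), np.float64(0.0007), 42)
[0.5898 0.0047 0.1097] [-0.55 -0.32  0.09] 0.6508514154813403
wrist sleeve (array([ 0.5898,  0.0055,  0.0037, -0.0008]), np.float64(0.00018), 2057) (array([0.5899, 0.0055]), np.float64(0.00018), 2057)
docktop 5645 ((0.5882553458213806, 0.004169344902038574), (0.09828462451696396, 0.09889356791973114))
slim (array([0.5817, 0.0021]), np.float64(0.00038), 847)
[0.5898 0.0047 0.1098] [ 0.08  0.46 -0.64] 0.6548498390818216
```

>>> step_arm:
  increments: [-0.0007, -0.0013, 0, 0, -1, 0, 0, -0.003, 0, -1, 0, 0, -0.003, 0, -1, 0, 0, 0, 0, -1, 0, 0, 0, 0, -1]
  grip_force: 8

```text
time: 15.88
eef_pos: [0.5882, 0.0034, 0.1026]
ee_rot: [0.797, 0.604, -0.0, -0.0]
ft_force: [1.2, -0.6, -1.2]
finger_gap: 0.656
```

>>> step_arm:
  increments: [0, 0, 0, 0, -1, 0, 0, 0, 0, -1]

```text
time: 16.05
eef_pos: [0.5883, 0.0035, 0.1028]
ee_rot: [0.797, 0.604, -0.0, -0.0]
ft_force: [0.6, -0.4, -2.0]
finger_gap: 0.651
```

```bash
python3 m.py w .0469
```

```text
scene sleeve (array([ 0.5857,  0.0023, -0.0023,  0.0229]), np.float64(0.00081), 192) (array([0.5857, 0.0026]), np.float64(0.00084), 192)
docktop 537 ((0.5935196876525879, 0.004220262169837952), (0.09156251698732376, 0.10006720572710037))
slim (array([0.5922, 0.0033]), np.float64(0.00117), 138)
[0.5883 0.0035 0.1028] [ 0.65 -0.39 -1.96] 0.6506764090287932
wrist sleeve (array([ 0.5883,  0.0044,  0.0047, -0.0035]), np.float64(0.00018), 2013) (array([0.5883, 0.0043]), np.float64(0.00018), 2013)
docktop 5616 ((0.587964653968811, 0.004125282168388367), (0.09788159281015396, 0.09916707873344421))
slim (array([0.5812, 0.0022]), np.float64(0.00034), 1156)
[0.5883 0.0035 0.1028] [-0.18  0.35 -0.62] 0.6529095228809264
```

Needs dx +0.0009, dy −0.0002. I'll lower in small steps.

>>> step_arm:
  increments: [0.0009, -0.0002, -0.001, 0, -1, 0, 0, -0.001, 0, -1, 0, 0, -0.001, 0, -1, 0, 0, 0, 0, -1, 0, 0, 0, 0, -1]

```text
time: 16.57
eef_pos: [0.5891, 0.0033, 0.0997]
ee_rot: [0.797, 0.604, -0.0, -0.0]
ft_force: [0.5, 0.6, -1.1]
finger_gap: 0.657
```

>>> step_arm:
  increments: [0, 0, -0.0007, 0, -1, 0, 0, 0, 0, -1, 0, 0, 0, 0, -1, 0, 0, 0, 0, -1]

```text
time: 16.9
eef_pos: [0.5892, 0.0033, 0.0991]
ee_rot: [0.797, 0.604, 0.0, 0.0]
ft_force: [0.0, -0.1, -0.1]
finger_gap: 0.658
```

>>> step_arm:
  increments: [0, 0, -0.0007, 0, -1, 0, 0, 0, 0, -1, 0, 0, 0, 0, -1, 0, 0, 0, 0, -1]

```text
time: 17.23
eef_pos: [0.5892, 0.0032, 0.0984]
ee_rot: [0.797, 0.604, -0.0, -0.0]
ft_force: [-0.1, 0.1, -0.2]
finger_gap: 0.654
```

>>> step_arm:
  increments: [0, 0, -0.0005, 0, -1, 0, 0, 0, 0, -1, 0, 0, 0, 0, -1, 0, 0, 0, 0, -1]

```text
time: 17.57
eef_pos: [0.5893, 0.0032, 0.0983]
ee_rot: [0.797, 0.604, 0.0, 0.0]
ft_force: [-2.6, -0.6, 5.7]
finger_gap: 0.66
```

Contact. Relieve and open.

>>> step_arm:
  increments: [0, 0, 0.0006, 0, -1, 0, 0, 0, 0, -1, 0, 0, 0, 0, -1]

```text
time: 17.82
eef_pos: [0.5892, 0.0032, 0.0984]
ee_rot: [0.797, 0.604, -0.0, 0.0]
ft_force: [-0.9, -0.1, 0.9]
finger_gap: 0.657
```

>>> step_arm:
  increments: [0, 0, 0, 0, 0.4, 0, 0, 0, 0, 0.5, 0, 0, 0, 0, 1, 0, 0, 0, 0, 1, 0, 0, 0, 0, 1]

```text
time: 18.23
eef_pos: [0.5893, 0.0033, 0.0985]
ee_rot: [0.797, 0.604, 0.0, 0.0]
ft_force: [0.3, -0.4, 0.1]
finger_gap: 0.954
```

>>> step_arm:
  increments: [0, 0, 0, 0, 1, 0, 0, 0, 0, 1, 0, 0, 0, 0, 1]

```text
time: 18.48
eef_pos: [0.5892, 0.0033, 0.0985]
ee_rot: [0.797, 0.604, 0.0, 0.0]
ft_force: [-0.6, -0.4, -0.2]
finger_gap: 0.997
```

```bash
python3 m.py w .0469
```

```text
scene sleeve (array([0.5864, 0.0021, 0.0236, 0.0205]), np.float64(0.00085), 182) (array([0.5868, 0.0024]), np.float64(0.00078), 182)
docktop 527 ((0.5913208723068237, 0.004039403051137924), (0.09530887007713318, 0.09927456080913544))
slim (array([0.5923, 0.0046]), np.float64(0.00088), 117)
[0.5892 0.0033 0.0985] [-0.6  -0.36 -0.2 ] 0.9971687742970275
wrist sleeve (array([ 0.5891,  0.0041,  0.0057, -0.0026]), np.float64(0.00017), 2009) (array([0.5892, 0.0041]), np.float64(0.00017), 2009)
docktop 6184 ((0.5883408188819885, 0.004282806068658829), (0.09889810532331467, 0.09884697198867798))
slim (array([0.5822, 0.0046]), np.float64(0.00064), 2408)
[0.5892 0.0033 0.0985] [0.16 0.06 0.32] 1.0018923529018056
```

Both centred and released. Retracting straight up, then a final check.

>>> step_arm:
  increments: [0, 0, 0.01, 0, 1, 0, 0, 0.03, 0, 1, 0, 0, 0.03, 0, 1, 0, 0, 0.03, 0, 1, 0, 0, 0.02, 0, 1]

```text
time: 19.0
eef_pos: [0.5902, 0.0031, 0.2222]
ee_rot: [0.797, 0.604, 0.001, 0.001]
ft_force: [-0.0, -0.6, -0.1]
finger_gap: 1.001
```

>>> step_arm:
  increments: [0, 0, 0.01, 0, 1, 0, 0, 0, 0, 1, 0, 0, 0, 0, 1, 0, 0, 0, 0, 1, 0, 0, 0, 0, 1]

```text
time: 19.42
eef_pos: [0.5882, 0.0033, 0.2268]
ee_rot: [0.797, 0.604, -0.001, -0.001]
ft_force: [0.3, -0.1, -0.1]
finger_gap: 0.997
```

```bash
python3 - <<'E'
from h import *
out=[]
for n in ("scene","top","wrist"):
    s=read_state(); c=cam(n,s); im,d=viewer.snapshot(n); P=cloud(n,d,c); out.append(im)
    b=near(P,.643,-.051,.03,.02,.04) if 0 else near(P,.5885,.0035,.075,.025,.035); print(n,"base top z",np.median(b[:,2]).round(4))
    q=near(P,.5885,.0035,.023,.111,.13); print(" slim rim",len(q),np.median(q[:,2]).round(4),q[:,2].max().round(4),cv2.minEnclosingCircle(q[:,:2].astype(np.float32)) if len(q) else 0)
    p=near(P,.5885,.0035,.033,.09,.111); p=p[np.hypot(p[:,0]-.5885,p[:,1]-.0035)>.0255]; r=p[p[:,2]>np.percentile(p[:,2],60)]
    print(" wide rim",len(p),np.percentile(p[:,2],[50,80,95]).round(4),cv2.minEnclosingCircle(p[:,:2].astype(np.float32)))
    if n=="top":
        for k,(x,y,a,b_) in {"spool":(.784,-.132,.036,.05),"jar":(.764,.134,.052,.07)}.items():
            t=near(P,x,y,.04,a,b_); print(k,cv2.minEnclosingCircle(t[:,:2].astype(np.float32))[0])
cv2.imwrite("pics/c5.png",np.hstack([cv2.resize(out[0][110:270,180:340],(400,400)),cv2.resize(out[2],(400,400))]))
print(s["eef_pos"],s["ft_force"],s["dq"].round(3))
E
```

```text
scene base top z 0.0302
 slim rim 133 0.1173 0.1241 ((0.5872401595115662, 0.0030098382849246264), 0.021211886778473854)
 wide rim 130 [0.1021 0.1058 0.1078] ((0.5879204869270325, 0.0023669092915952206), 0.030069472268223763)
top base top z nan
  return _methods._mean(a, axis=axis, dtype=dtype,
  ret = ret.dtype.type(ret / rcount)
Traceback (most recent call last):
ValueError: zero-size array to reduction operation maximum which has no identity
```

The arm hides the dock in the top view, so I'll use the wrist and scene.

```bash
python3 - <<'E'
from h import *
s=read_state(); c=cam("wrist",s); im,d=viewer.snapshot("wrist"); P=cloud("wrist",d,c)
b=near(P,.5885,.0035,.065,.025,.035); print("base",np.median(b[:,2]))
for nm,r0,r1,a,z in (("slim",.015,.0205,.112,.125),("wide",.0245,.0295,.097,.111)):
    q=near(P,.589,.004,r1+.001,a,z); q=q[np.hypot(q[:,0]-.589,q[:,1]-.004)>r0]
    A=np.c_[q[:,:2]-[.589,.004],np.ones(len(q))]; t=q[q[:,2]>np.median(q[:,2])]
    print(nm,len(q),np.percentile(q[:,2],[50,80,95]).round(4),cv2.minEnclosingCircle(q[:,:2].astype(np.float32)))
sc,ds=viewer.snapshot("scene"); Ps=cloud("scene",ds,cam("scene")); P0=cloud("scene",np.load("scene0.npz")["d"],cam("scene"))
for k,(x,y,a,e) in {"spool":(.784,-.132,.034,.05),"jar":(.764,.134,.05,.07),"drv":(.43,.04,.006,.035)}.items():
    print(k,[near(p,x,y,.06,a,e)[:,:2].mean(0).round(4) for p in (P0,Ps)])
cv2.imwrite("pics/c5.png",np.hstack([cv2.resize(sc[110:270,180:340],(400,400)),cv2.resize(im,(400,400))]))
E
```

```text
base 0.02823687202352307
slim 643 [0.1165 0.1171 0.1176] ((0.5884481072425842, 0.0040313005447387695), 0.020478831604123116)
wide 777 [0.1026 0.1032 0.1038] ((0.5890758037567139, 0.004300217609852552), 0.029467977583408356)
spool [array([ 0.7849, -0.1324]), array([ 0.7851, -0.1319])]
jar [array([0.7662, 0.1351]), array([0.7661, 0.1348])]
drv [array([0.4459, 0.0446]), array([0.4453, 0.045 ])]
```

View pics/c5.png

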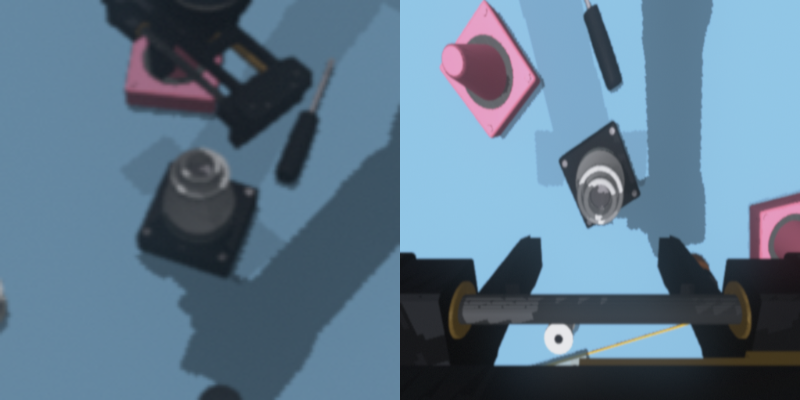

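The picture shows both sleeves nested concentrically on the black dock (wrist half, about (600,190)), clear of the fingers. Rim heights give slim about 10–11 mm over the foot and wide about 11 mm over slim. Handing in.

```bash
python3 -c "
from h import *
print(env.close_job())"
```

```text
the job is handed in; nothing more can be done
None
```

I lowered the slim sleeve onto the mandrel and let go of it, then nested the wide one over it. The job is handed in after about 20 s of robot time, and no verdict was reported.

For each sleeve I stopped at light contact, backed off about 0.7 mm and opened the gripper. The wrist force peaked at about 4 N upward for the slim sleeve and 6 N for the wide one, so about 5.5 N and 7 N of push on the nest.

**Last checks:**

| Check | Measured | Limit |
|---|---|---|
| Slim underside above the mandrel's foot | about 10–11 mm | 6–14 mm |
| Wide underside above the slim one's | about 11 mm | 6–14 mm |
| Each sleeve off the axis below it | under 1 mm | 3 mm |
| Spool, jar and screwdriver moved | under 1 mm | 20 mm |

- **Clear of everything:** the gripper was open and well above the nest at hand-in.
- **Tilt:** the wrist view put each sleeve within 0.01 rad of upright. The noisier scene view gave up to 0.03 rad for the wide one, and the limit is 0.06.
- **Mandrel sinking:** I did not measure this directly. The push during the wide placement may have come near the 8 N preload. The final rim heights show no sinking, to within 1–2 mm of camera error.
- **Failed check:** the top camera could not see the nest at the end because the arm hid it, so I used the wrist and scene cameras. A fit to the slim sleeve also became unreliable once the wide one covered it, and I ignored it.

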